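# Stand the washed sharpening stone on its long edge to dry

## Robot

A 6-joint arm with a two-finger parallel gripper is mounted at the origin on a cart in front of the work surface, level with it; the furniture and walls round the work are solid. World frame = base frame: x ahead of the robot, y to its left, z up, the work surface at z = 0. Lengths are in m, angles in degrees, forces in N, time in s.
With the tool pointing down it reaches from about 0.325 to 0.925 m from the base axis. Payload 3.1 kg.
Tool frame: the origin (TCP) lies at the very end of the fingers, on their centre line; the grasp point (between the pads) lies 19 mm behind it (tcp_to_grasp is the distance from the TCP to the grasp point, in m); z points along the fingers, y is the direction in which the jaws open and shut (so a half turn about z gives the same grasp; the last joint's range is limited). The gripper opens to 85 mm and grips with 20 to 120 N. Pads are 22 mm wide; open, the fingers measure 114 mm over their backs; the gripper's body (76 mm by 85 mm) begins 54 mm behind the grasp point. The pads swing forward as they close: fully open they stand 13 mm farther back than shut.
Start: joints at [-81.83, 12.427, 92.441, -0, 75.132, -6.429], TCP at [0.158, -0.605, 0.231] pointing down, gripper open.
Joint ranges: [-157.48, 157.48], [-44.54, 120.13], [17.64, 146.25], [-64.5, 244.5], [7.68, 150.69], [-147.95, 147.95]. Speed limits (degrees/s): [159.86, 159.86, 180, 180, 180, 180].

## Interface

Orientations are given as a 3x3 rotation matrix whose columns are the frame's x, y, z axes.
In Python, from rig import observe, camera, sign_off, tcp_to_grasp gives the robot as it stands. The module is installed in compiled form; this text tells all that it offers.
- The arm moves only by the tool arm_command, never from a script. Its argument "steps" is a list that holds one entry, the list of rows, each a list of 7 numbers: the shift along the world's x, y, z in cm, then the turn, a rotation vector about the world's x, y, z in degrees, then the closure in counts, from 0 (fully open) to 255 (shut). A call has 1 to 10 rows; each row shifts and turns the commanded pose from where the row before left it; what a row does not reach is not made up. A row lasts 1/10 s, in which the tool goes at most 50 mm and 8.59 degrees, less where a joint would pass 70% of its speed; a pose out of reach is approached as far as the arm can. A call with a gripper value outside its range is refused whole. The fingers move at their own pace and stop on an object; "squeeze" is the grip in N (left out, the last holds). Time passes only in rows, so rows that do not move let the fingers close. It gives the time, the measured TCP pose, the force and the opening at its end, in the units of the state.
- observe(): the state, without advancing time (a new reading comes with each control period).
- camera(name): name is "side" or "top" or "wrist"; returns a dict with "frame" (400x640x3 uint8, red, green, blue), "z_map" (400x640 float32, m along the optical axis (not along the pixel's ray), 0 where there is no reading), "fx", "fy", "cx", "cy" (pixels), "T" (4x4, takes a point from camera to world coordinates). Camera axes: x right, y up, looking along -z (the intrinsics and any distortion apply to the point x, -y, -z); pixel columns grow to the right and rows downward; lengths in m; the calibration is good to about 2 mm. The wrist camera is an equidistant fisheye: a pixel r from the principal point sees the ray r / f radians off the axis. A picture is of the moment at which its call begins.
- sign_off(): hands the job in, once; it reports no verdict.
The state is a dict: "time_s": time; "joint_pos": joint angles; "dq": joint speeds; "joint_torque": joint torques, N m; "eef_pos": TCP position; "eef_rot": TCP orientation; "wrist_force": force on the tool from outside, world axes, zero at the start; "ft_torque": the same for the moment, N m; "grip_width": finger opening in m.
Only numpy, scipy, OpenCV 4.12 (cv2) and the standard library are available. Lean on these libraries where they do the work, as an engineer would, in place of code of your own. Each camera call takes 0.05 s, during which the arm holds its last target. There are 200 camera calls.

## Task

Stand the white and terracotta sharpening stone, which lies flat on the worktop, upright on one of its long narrow edges inside the drip tray, beside the blue stone and parallel to it, with at least a finger's width of air between the two so that both can dry. Set it down under control, never letting it topple over or drop, and leave the blue stone and all the other things where they stand.

Things in the scene. Friction and masses are not known exactly. Their poses are not given: they have to be found in the camera images.
- stone: sharpening stone, block 130x54x24 mm of two bonded layers, white and terracotta, 0.24 to 0.45 kg, first lying flat on the worktop, terracotta up. Origin in the middle of the block; x along its 130 mm length, y across its 54 mm width, z through its 24 mm thickness. Its long narrow edges are the 130x24 mm faces at y = +-27 mm.
- drip_tray: fixed grey drip tray on the worktop, 190 (x) by 136 (y) mm outside, origin under its centre at worktop height, z up. Floor 5 mm above the worktop, rim 14 mm above the worktop, wall 5 mm thick; inside 180x126 mm. The blue stone stands in its -y half. (Fixed bottles, up to 270 mm high, stand by the back wall, 0.73 m or more ahead of the robot.)
- blue_stone: blue and grey sharpening stone, 130x24x54 mm, loose, standing on its long narrow edge in the -y half of the tray, nearly parallel to the tray's x. Origin at the centre of its underside, x along its length, y across its 24 mm thickness, z up. Leave it standing there.
- jam_jar: loose bystander: glass jam jar, round, 68 mm across, 84 high; origin at the centre of its underside as it stands at the start. Leave it alone.
- spice_0: loose bystander: spice jar with green cap, round, 46 mm across, 106 high; origin at the centre of its underside as it stands at the start. Leave it alone.
- tumbler: loose bystander: clear drinking glass, 76 mm across, 94 high; origin at the centre of its underside as it stands at the start. Leave it alone.
- salt_shaker: loose bystander: salt shaker, 44 mm across, 90 high; origin at the centre of its underside as it stands at the start. Leave it alone.
- garlic: loose bystander: garlic bulb, 49 mm across, 50 high; origin at the centre of its underside as it stands at the start. Leave it alone.
- lemon: loose bystander: lemon, 75x54x53 mm; origin at the centre of its underside as it stands at the start. Leave it alone.
- fish_tin: loose bystander: flat blue and yellow fish tin lying flat, 63x105x26 mm; origin at the centre of its underside as it stands at the start. Leave it alone.
- cup_small: loose bystander: small white cup with handle, 65x93 mm, 49 high; origin at the centre of its underside as it stands at the start. Leave it alone.
Not all that is in view belongs to the job. There is more than one size of the stone; the one meant has the size given above.

How it is judged:
By the outcome, as a careful person would: the job done as asked, in the order asked, and still so for the second after the job is handed in, with the robot touching nothing.
It also fails if it takes over 64 s, if anything falls off the work surface, if the arm or the gripper's body presses on something with over 40 N, if the wrist force passes 120 N, or if a joint passes its speed limit or range.

## Working session

There is one attempt and no reset: what is moved stays moved. The work goes in short steps, Python scripts to look and compute and a tool call to move; the robot and the scene stay as the last step left them, time stands still between calls to the robot, and variables do not carry over. Pictures are saved under pics/ and viewed, about 8 in all and at most 12, crops included, and the job is handed in when it is done.

Besides the shell and the picture viewer there is one more tool, called after "Emit:" as a command line: name --argument value ..., lists and objects as JSON in quotes. arm_command: Moves the arm, as the interface text tells. Its arguments: {"type":"object","properties":{"steps":{"type":"array","items":{"type":"array","items":{"type":"array","items":{"type":"number"}}}},"squeeze":{"type":"number"}},"required":["steps"]}

```bash
mkdir -p pics; cat > h.py <<'E'
import numpy as np, cv2
from rig import observe, camera, sign_off, tcp_to_grasp
def pts(c):
    h,w=c["z_map"].shape; v,u=np.mgrid[:h,:w]; z=c["z_map"]
    P=np.stack([(u-c["cx"])/c["fx"]*z,-(v-c["cy"])/c["fy"]*z,-z,np.ones_like(z)],-1)
    return (P@c["T"].T)[...,:3]
def save(n,img): cv2.imwrite(f"pics/{n}.png",img[...,::-1])
E
python3 - <<'E'
from h import *
import pickle
s=observe(); print(s, tcp_to_grasp)
a=camera("top"); b=camera("side")
pickle.dump((a,b),open("c0.pkl","wb"))
print(a["T"],a["fx"],a["cx"],b["T"],a.keys())
save("top0",a["frame"]); save("side0",b["frame"])
E
```

```text
{'time_s': 0.0, 'joint_pos': array([-8.18292437e+01,  1.24773062e+01,  9.25280423e+01,  1.00212808e-03,
        7.51306600e+01, -6.43000791e+00]), 'dq': array([-0.07202297,  0.01960336, -0.09372923,  0.0096502 , -0.00527413,
        0.00828888]), 'joint_torque': array([-4.80706376e-05, -3.96844769e+01, -3.03852117e+01, -1.54937011e-04,
        9.76803858e-03,  5.87746726e-06]), 'eef_pos': array([ 0.15744812, -0.60401385,  0.22996629]), 'eef_rot': array([[ 9.67706990e-01,  2.52077525e-01, -3.20639387e-04],
       [ 2.52077571e-01, -9.67704173e-01,  2.35210035e-03],
       [ 2.82627562e-04, -2.35696994e-03, -9.99997182e-01]]), 'wrist_force': array([ 0.28837383, -0.02932815, -0.25585127]), 'ft_torque': array([ 0.03386858, -0.03125862,  0.00456516]), 'grip_width': 0.08529264390813833} 0.0187
[[-0.24291164  0.76535685 -0.59600574 -0.52538692]
 [-0.96994519 -0.18267085  0.16074105  0.28541923]
 [ 0.01415139  0.61713877  0.78672707  1.41479747]
 [ 0.          0.          0.          1.        ]] 520.3379713532909 309.8826689028115 [[ 0.99997571 -0.00148489 -0.00681001  0.5034395 ]
 [-0.00391638  0.68852088 -0.72520594 -0.89498244]
 [ 0.00576569  0.725215    0.68849834  0.89538681]
 [ 0.          0.          0.          1.        ]] dict_keys(['frame', 'z_map', 'fx', 'fy', 'cx', 'cy', 'T'])
```

View pics/top0.png

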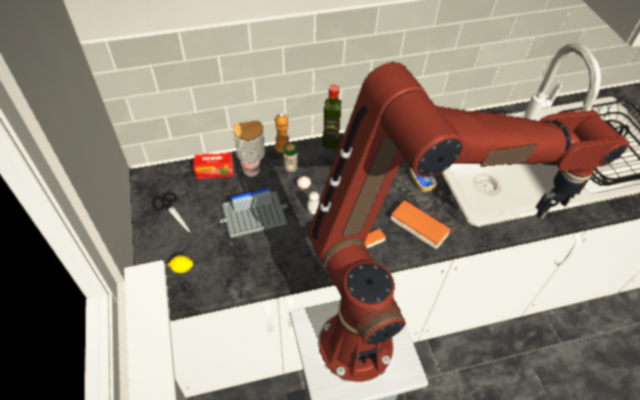

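View pics/side0.png

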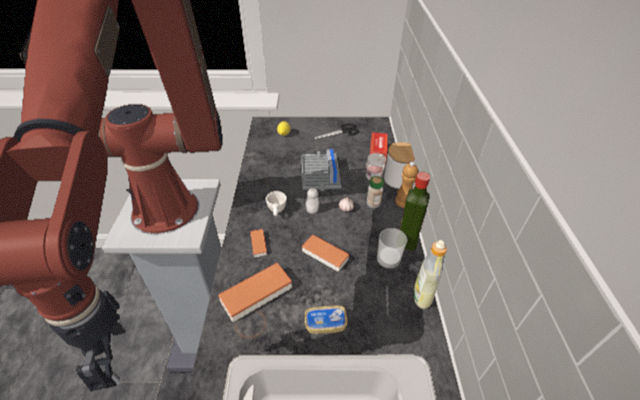

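The side view shows three terracotta-topped candidates: a small one at (258,243), a middle one at (325,252) and a large one at (256,292). The tray is at (321,171), with the blue stone at its right edge (333,168). I'll choose by measured size.

```bash
python3 - <<'E'
from h import *
import pickle
a,b=pickle.load(open("c0.pkl","rb"))
for name,c in (("side",b),("top",a)):
    P=pts(c); hsv=cv2.cvtColor(c["frame"],cv2.COLOR_RGB2HSV)
    def rep(tag,m,mn=25,zlo=-1,zhi=1):
        n,l,st,ce=cv2.connectedComponentsWithStats(m.astype(np.uint8))
        for i in range(1,n):
            if st[i,4]<mn: continue
            q=P[(l==i)&(c["z_map"]>0)]; q=q[(q[:,2]>zlo)&(q[:,2]<zhi)]
            if len(q)<mn: continue
            z=np.median(q[:,2]); r=cv2.minAreaRect((q[:,:2]*1000).astype(np.float32))
            print(name,tag,ce[i].round(),len(q),"z",q[:,2].min().round(3),z.round(4),q[:,2].max().round(3),"rect",np.round(r[0],1),np.round(r[1],1),round(r[2],1))
    H,S,V=[hsv[...,i] for i in range(3)]
    ok=(P[...,0]>0.25)&(P[...,0]<0.85)&(P[...,2]<0.2)&(P[...,2]>-.02)
    rep("orange",(H<14)&(S>130)&(V>110)&ok)
    rep("blue",(H>100)&(H<125)&(S>120)&ok)
    rep("bluetop",(H>100)&(H<125)&(S>100)&ok&(P[...,2]>.045),10)
# all objects above counter (side)
P=pts(b); m=(P[...,0]>0.25)&(P[...,0]<0.95)&(P[...,2]<0.3)&(P[...,2]>.008)&(P[...,1]>-.5)
n,l,st,ce=cv2.connectedComponentsWithStats(m.astype(np.uint8))
for i in range(1,n):
    if st[i,4]<60: continue
    q=P[l==i]; print(ce[i].round(),st[i,4],q.min(0).round(3),q.max(0).round(3))
# stone top corner via ray to plane z=.024 
c=b; hsv=cv2.cvtColor(c["frame"],cv2.COLOR_RGB2HSV)
cr=cv2.resize(b["frame"][120:340,210:370],None,fx=3.4,fy=2.7,interpolation=cv2.INTER_CUBIC) if 0 else cv2.resize(b["frame"][130:330,210:400],None,fx=3,fy=3,interpolation=cv2.INTER_CUBIC)
save("crop0",cr)
E
```

```text
side orange [379. 144.] 306 z -0.007 0.0623 0.071 rect [749.9 351.8] [241.4  69.2] 80.9
side orange [258. 241.] 291 z -0.005 0.0154 0.021 rect [ 324.4 -139.2] [ 38.2 106.3] 12.8
side orange [326. 250.] 652 z -0.004 0.0226 0.028 rect [ 526.7 -176.7] [ 75.4 143.7] 55.2
side orange [255. 289.] 1672 z -0.004 0.0319 0.037 rect [ 338.8 -308.8] [189.7 101.7] 35.2
side blue [334. 166.] 99 z -0.003 0.0559 0.061 rect [560.3 237.5] [ 17.2 218.1] 1.2
side blue [324. 318.] 336 z 0.019 0.0225 0.028 rect [ 525.1 -406.3] [91.8 48. ] 3.8
side bluetop [333. 162.] 75 z 0.045 0.0575 0.061 rect [560.2 198.4] [ 11.2 135.8] 5.2
top orange [213. 166.] 796 z -0.007 0.0589 0.072 rect [759.1 301.8] [143.8 120.4] 89.5
top orange [420. 221.] 1133 z -0.006 0.0328 0.044 rect [ 354.2 -329.2] [194.4 109.8] 34.9
top orange [374. 236.] 204 z -0.008 0.0168 0.025 rect [ 337.7 -162.1] [53.5 87.4] 13.9
top blue [424. 181.] 79 z 0.017 0.0241 0.034 rect [ 503.6 -402.8] [56.9 37.4] 52.9
top blue [249. 193.] 148 z -0.01 0.059 0.068 rect [588.3 194.6] [ 71.4 139.4] 2.8
top bluetop [250. 193.] 133 z 0.049 0.06 0.068 rect [563.8 197.7] [ 21.6 130.8] 3.9
[390. 165.] 24661 [ 0.25  -0.5    0.008] [0.832 0.63  0.3  ]
[284. 129.] 145 [0.338 0.414 0.009] [0.392 0.47  0.053]
[321. 180.] 726 [ 0.442 -0.024  0.008] [0.585 0.307 0.09 ]
[276. 202.] 333 [ 0.337 -0.055  0.008] [0.4  0.04 0.05]
[346. 205.] 141 [ 0.576 -0.018  0.008] [0.623 0.019 0.049]
[258. 242.] 300 [ 0.3   -0.197  0.008] [ 0.351 -0.102  0.021]
[325. 252.] 770 [ 0.459 -0.25   0.008] [ 0.595 -0.133  0.028]
[254. 291.] 1951 [ 0.25  -0.406  0.008] [ 0.433 -0.246  0.037]
[325. 319.] 976 [ 0.474 -0.441  0.008] [ 0.577 -0.372  0.029]
```

View pics/crop0.png

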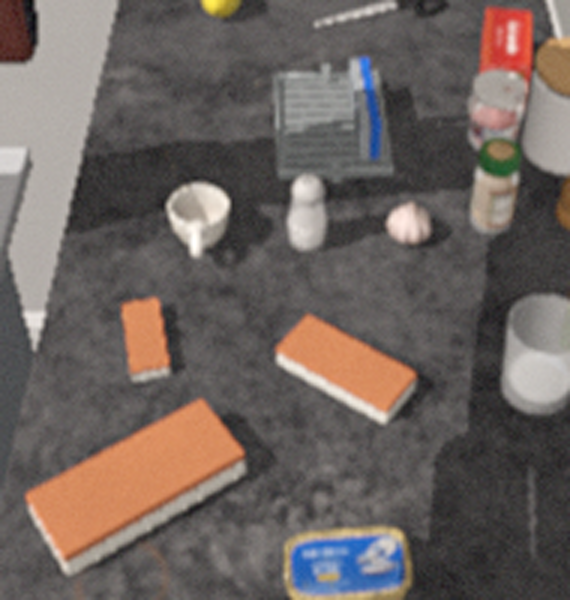

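By size, the middle stone at (325,252) is the right one, and the crop confirms a terracotta top with a white side. The others measure about 30x90 mm and 85x180 mm. Next I'll refine the poses of the stone, tray and blue stone.

```bash
cat >> h.py <<'E'
def plane(c,uv,z):
    uv=np.atleast_2d(uv).astype(float)
    d=np.stack([(uv[:,0]-c["cx"])/c["fx"],-(uv[:,1]-c["cy"])/c["fy"],-np.ones(len(uv))],1)@c["T"][:3,:3].T
    o=c["T"][:3,3]; return o+d*((z-o[2])/d[:,2])[:,None]
def mask(c,kind):
    h=cv2.cvtColor(c["frame"],cv2.COLOR_RGB2HSV).astype(int); H,S,V=h[...,0],h[...,1],h[...,2]
    return ((H<14)&(S>130)&(V>100)) if kind=="o" else ((H>100)&(H<125)&(S>110))
E
python3 - <<'E'
from h import *
import pickle
a,b=pickle.load(open("c0.pkl","rb"))
def top(c,kind,box,z,dil=0):
    m=mask(c,kind).astype(np.uint8); k=np.zeros_like(m); x0,x1,y0,y1=box; k[y0:y1,x0:x1]=1; m*=k
    v,u=np.nonzero(m); q=plane(c,np.stack([u,v],1),z)[:,:2]*1000
    r=cv2.minAreaRect(q.astype(np.float32)); mu=q.mean(0); w,V=np.linalg.eigh(np.cov((q-mu).T))
    print(kind,len(q),"mean",mu.round(1),"rect",np.round(r[0],1),np.round(r[1],1),round(r[2],1),"pca ang",np.degrees(np.arctan2(V[1,1],V[0,1])).round(1),"len",np.sqrt(12*w).round(1))
top(b,"o",(295,360,230,275),.024)
top(b,"o",(235,275,225,260),.016); top(b,"o",(215,300,260,320),.032)
P=pts(b); m=mask(b,"b")&(P[...,2]>.054); v,u=np.nonzero(m[:200]); q=plane(b,np.stack([u,v],1),.059)[:,:2]*1000
print("blue top",len(q),q.mean(0),cv2.minAreaRect(q.astype(np.float32)))
P=pts(b); m=(P[...,2]>.009)&(P[...,2]<.018)&(P[...,0]>.42)&(P[...,0]<.63)&(P[...,1]>.06)&(P[...,1]<.36)
print("tray rim bbox",P[m].min(0),P[m].max(0),cv2.minAreaRect((P[m][:,:2]*1000).astype(np.float32)))
m=(P[...,2]>-.002)&(P[...,2]<.07)&(P[...,0]>.40)&(P[...,0]<.66)&(P[...,1]>.05)&(P[...,1]<.38)
save("crop1",cv2.resize(b["frame"][140:200,290:350],None,fx=9,fy=9,interpolation=cv2.INTER_CUBIC))
E
```

```text
o 653 mean [ 528.8 -190. ] rect [ 527.7 -188.6] [ 55.7 130.2] 55.0 pca ang 144.8 len [ 55.3 129.7]
o 291 mean [ 326.2 -149. ] rect [ 326.1 -147.4] [38.  91.2] 12.9 pca ang 103.8 len [38.2 90.5]
o 1680 mean [ 339.2 -325.9] rect [ 340.9 -323.2] [180.1  78.3] 35.5 pca ang -144.6 len [ 77.5 177.4]
blue top 760 [-487.74843415 1332.30533007] ((-410.348388671875, 1194.2821044921875), (1411.0557861328125, 2829.449951171875), 31.10198402404785)
tray rim bbox [0.44165511 0.08282457 0.00905109] [0.58510986 0.30686665 0.01777129] ((514.1373291015625, 194.7439727783203), (135.64028930664062, 224.24560546875), 2.957139253616333)
```

View pics/crop1.png

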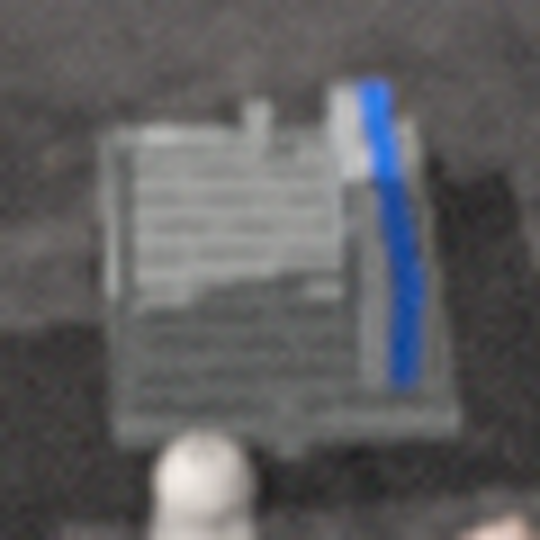

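```bash
python3 - <<'E'
from h import *
import pickle
a,b=pickle.load(open("c0.pkl","rb"))
f=lambda L,z: plane(b,np.array(L)/9+[289.5,139.5],z)[:,:2].round(4)
print("tray",f([(103,128),(115,440),(462,425),(425,115)],.014).tolist())
print("blue",f([(330,85),(390,80),(420,387),(355,387)],.059).tolist())
P=pts(b)
for n,(u,v) in dict(salt=(312,190),garlic=(346,203),cup=(276,200),tumbler=(392,235),spice=(376,182),jam=(376,160),tin=(325,318)).items():
    w=P[v-4:v+5,u-4:u+5].reshape(-1,3); print(n,np.median(w,0).round(3))
E
```

```text
tray [[0.4413, 0.2939], [0.4523, 0.0925], [0.5872, 0.1016], [0.5802, 0.3038]]
blue [[0.5376, 0.2633], [0.5626, 0.2669], [0.5681, 0.0721], [0.5438, 0.0721]]
salt [0.488 0.004 0.083]
garlic [ 0.598 -0.003  0.033]
cup [0.367 0.029 0.02 ]
tumbler [ 0.721 -0.17   0.068]
spice [0.691 0.023 0.103]
jam [0.71  0.167 0.082]
tin [ 0.524 -0.407  0.022]
```

Emit:
arm_command --steps '[[[4,4,3,0,0,0,0],[4,4,3,0,0,0,0],[4,4,3,0,0,0,0],[4,4,0,0,0,0,0],[4,4,0,0,0,0,0],[4,4,0,0,0,0,0],[4,4,0,0,0,0,0],[4,4,0,0,0,0,0],[4,4,0,0,0,0,0]]]' --squeeze 90

```text
time_s: 1.0
eef_pos: [0.4643, -0.2971, 0.3012]
eef_rot: [[0.968, 0.252, -0.0], [0.252, -0.968, 0.0], [-0.0, -0.0, -1.0]]
wrist_force: [0.9, -0.4, 1.1]
grip_width: 0.0854
```

```bash
cat >> h.py <<'E'
def st():
    s=observe(); R=s["eef_rot"]
    print(s["time_s"],"q",s["joint_pos"].round(1).tolist(),"p",s["eef_pos"].round(4).tolist(),"w",round(s["grip_width"],4),"F",s["wrist_force"].round(1).tolist(),"M",s["ft_torque"].round(2).tolist())
    print("R",R.round(3).tolist())
    with open("log.txt","a") as f: f.write(repr((s["joint_pos"].tolist(),s["eef_pos"].tolist(),R.tolist()))+"\n")
E
python3 -c "from h import *; st()"
```

```text
1.0 q [-39.9, 0.6, 98.0, -0.0, 81.5, 35.5] p [0.4643, -0.2971, 0.3012] w 0.0854 F [0.9, -0.4, 1.1] M [-0.06, -0.01, 0.05]
R [[0.968, 0.252, -0.0], [0.252, -0.968, 0.0], [-0.0, -0.0, -1.0]]
```

Emit:
arm_command --steps '[[[0.5,1.5,0,0,0,7.8,0],[0.5,1.5,0,0,0,7.8,0],[0.5,1.5,0,0,0,7.8,0],[0.5,1.5,0,0,0,7.8,0],[0.5,1.5,0,0,0,7.8,0],[0.5,1.6,0,0,0,7.8,0],[0.5,1.6,0,0,0,7.6,0],[0,0,0,0,0,0,0]]]'

```text
time_s: 1.8
eef_pos: [0.4984, -0.1903, 0.301]
eef_rot: [[0.356, 0.934, -0.001], [0.934, -0.356, 0.001], [0.001, -0.001, -1.0]]
wrist_force: [0.7, -0.0, 0.1]
grip_width: 0.0854
```

Emit:
arm_command --steps '[[[0,0,0,7.4,-2.9,0,0],[0,0,0,7.4,-2.9,0,0],[0,0,0,7.4,-2.9,0,0],[0,0,0,7.4,-2.9,0,0],[0,0,0,7.4,-2.9,0,0],[0,0,0,7.4,-2.9,0,0],[0,0,0,7.4,-2.9,0,0],[0,0,0,7.4,-2.9,0,0],[0,0,0,0,0,0,0]]]'

```text
time_s: 2.7
eef_pos: [0.4964, -0.1931, 0.2969]
eef_rot: [[0.166, 0.93, 0.327], [0.409, -0.367, 0.836], [0.897, -0.005, -0.442]]
wrist_force: [-0.4, 0.6, -1.2]
grip_width: 0.0855
```

```bash
python3 -c "from h import *; st()"
```

```text
2.7 q [-55.2, 15.4, 100.8, 50.4, 104.6, -39.3] p [0.4964, -0.1931, 0.2969] w 0.0855 F [-0.4, 0.6, -1.2] M [-0.46, 0.17, -0.03]
R [[0.166, 0.93, 0.327], [0.409, -0.367, 0.836], [0.897, -0.005, -0.442]]
```

Emit:
arm_command --steps '[[[0,0,0,-7.4,2.9,0,0],[0,0,0,-7.4,2.9,0,0],[0,0,0,-7.4,2.9,0,0],[0,0,0,-7.4,2.9,0,0],[0,0,0,-7.4,2.9,0,0],[0,0,0,-7.4,2.9,0,0],[0,0,0,-7.4,2.9,0,0],[0,0,0,-7.4,2.9,0,0],[0,0,0,0,0,0,0]]]'

```text
time_s: 3.6
eef_pos: [0.5001, -0.1894, 0.3045]
eef_rot: [[0.354, 0.935, 0.005], [0.935, -0.354, -0.005], [-0.003, 0.006, -1.0]]
wrist_force: [0.4, -0.1, 0.9]
grip_width: 0.0856
```

Emit:
arm_command --steps '[[[0.6,0,0,0,0,8.4,0],[0.6,0,-1,0,0,8.4,0],[0.6,0,-2,0,0,8.4,0],[0.6,0,-2,0,0,8.4,0],[0.6,0,-2,0,0,8.4,0],[0.6,0,-2,0,0,8.4,0],[0.6,0,-2,0,0,8.4,0],[0.6,0,-2,0,0,8.4,0],[0,0,-2,0,0,8.4,0],[0,0,0,0,0,0,0]]]'

```text
time_s: 4.6
eef_pos: [0.544, -0.1918, 0.1487]
eef_rot: [[-0.814, 0.581, -0.005], [0.581, 0.814, 0.003], [0.006, -0.001, -1.0]]
wrist_force: [0.5, 0.5, -0.0]
grip_width: 0.0853
```

```bash
python3 - <<'E'
from h import *; st()
c=camera("wrist"); save("w0",c["frame"]); print(c["fx"],c["cx"],c["cy"],c["T"].round(3).tolist())
E
```

```text
4.6 q [-26.4, 11.7, 102.8, 0.0, 65.9, -80.9] p [0.544, -0.1918, 0.1487] w 0.0853 F [0.5, 0.5, -0.0] M [0.04, 0.01, -0.01]
R [[-0.814, 0.581, -0.005], [0.581, 0.814, 0.003], [0.006, -0.001, -1.0]]
309.70691628693146 318.07280968340075 200.46370679113176 [[0.582, -0.786, -0.21, 0.491], [0.813, 0.562, 0.151, -0.153], [-0.0, -0.259, 0.966, 0.292], [0.0, 0.0, 0.0, 1.0]]
```

View pics/w0.png

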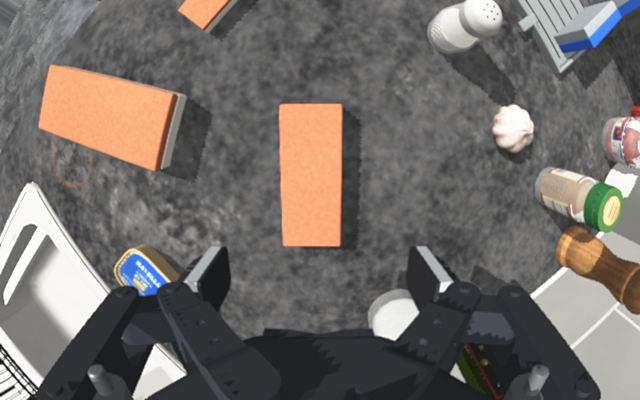

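The wrist view shows the right stone at (311,175), square to the jaws, with the tin and tumbler clear of the fingers. I'll cross-check its position with fisheye rays.

```bash
cat >> h.py <<'E'
def fplane(c,uv,z):
    uv=np.atleast_2d(uv).astype(float); x=(uv[:,0]-c["cx"])/c["fx"]; y=(uv[:,1]-c["cy"])/c["fy"]
    th=np.hypot(x,y)+1e-9; s=np.sin(th)/th
    d=np.stack([x*s,-y*s,-np.cos(th)],1)@c["T"][:3,:3].T; o=c["T"][:3,3]
    return o+d*((z-o[2])/d[:,2])[:,None]
def wrect(c,kind,box,z):
    m=mask(c,kind).astype(np.uint8); x0,x1,y0,y1=box; k=np.zeros_like(m); k[y0:y1,x0:x1]=1
    n,l,s,_=cv2.connectedComponentsWithStats(m*k); i=1+s[1:,4].argmax(); v,u=np.nonzero(l==i)
    q=fplane(c,np.stack([u,v],1),z)[:,:2]*1000; r=cv2.minAreaRect(q.astype(np.float32))
    print(len(q),np.round(r[0],1),np.round(r[1],1),round(r[2],1))
E
python3 - <<'E'
from h import *
c=camera("wrist"); wrect(c,"o",(260,360,90,260),.024)
for uv in [(281,104),(342,104),(341,245),(282,245)]: print(fplane(c,uv,.024).round(4))
# blue stone top corners seen right-top
for uv in [(556,45),(572,54)]: print(fplane(c,uv,.059).round(4))
E
```

```text
1164 [ 529.2 -187.8] [ 53.9 129.5] 54.4
[[ 0.4627 -0.171   0.024 ]]
[[ 0.4935 -0.1286  0.024 ]]
[[ 0.5992 -0.2032  0.024 ]]
[[ 0.5667 -0.2487  0.024 ]]
[[0.551  0.0786 0.059 ]]
[[0.5676 0.0952 0.059 ]]
```

Emit:
arm_command --steps '[[[0.1,-0.3,-2,3.84,5.45,0,0],[0.1,-0.3,-3,3.84,5.45,0,0],[0.1,-0.3,-3,3.84,5.45,0,0],[0,0,-2,0,0,0,0],[0,0,-2,0,0,0,0],[0,0,-1,0,0,0,0],[0,0,-0.5,0,0,0,0],[0,0,0,0,0,0,0]]]'

```text
time_s: 5.5
eef_pos: [0.5499, -0.2013, 0.0175]
eef_rot: [[-0.766, 0.58, -0.278], [0.546, 0.815, 0.196], [0.341, -0.001, -0.94]]
wrist_force: [0.1, 0.1, -0.1]
grip_width: 0.0853
```

```bash
python3 - <<'E'
from h import *; st()
c=camera("wrist"); save("w1",c["frame"])
E
```

```text
5.5 q [-28.2, 34.4, 89.9, 2.5, 75.4, -83.8] p [0.5499, -0.2013, 0.0175] w 0.0853 F [0.1, 0.1, -0.1] M [-0.08, -0.11, -0.05]
R [[-0.766, 0.58, -0.278], [0.546, 0.815, 0.196], [0.341, -0.001, -0.94]]
```

View pics/w1.png

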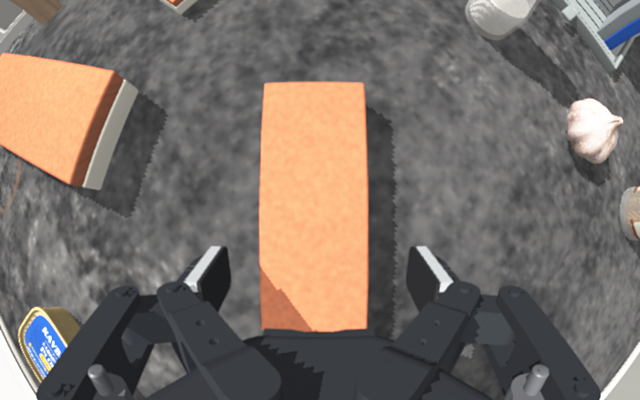

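Emit:
arm_command --steps '[[[-0.2,0,-0.5,0,0,0,0],[0,0,-0.5,0,0,0,0],[0,0,0,0,0,0,90],[0,0,0,0,0,0,120],[0,0,0,0,0,0,160],[0,0,0,0,0,0,200],[0,0,0,0,0,0,220],[0,0,0,0,0,0,220]]]' --squeeze 90

```text
time_s: 6.35
eef_pos: [0.5482, -0.2016, 0.0074]
eef_rot: [[-0.766, 0.579, -0.278], [0.545, 0.815, 0.196], [0.34, -0.001, -0.94]]
wrist_force: [1.3, -1.1, 4.7]
grip_width: 0.0519
```

```bash
python3 -c "from h import *; st()"
```

```text
6.35 q [-28.3, 35.1, 90.2, 2.4, 74.5, -84.0] p [0.5482, -0.2016, 0.0074] w 0.0519 F [1.3, -1.1, 4.7] M [-0.3, -0.07, 0.13]
R [[-0.766, 0.579, -0.278], [0.545, 0.815, 0.196], [0.34, -0.001, -0.94]]
```

Emit:
arm_command --steps '[[[0,0,2,0,0,0,220],[0,0,3,0,0,0,220],[0,0,4,0,0,0,220],[0,0,4,0,0,0,220],[0,0,2,0,0,0,220],[0,0,0,-2,-2.84,0,220],[0,0,0,-4,-5.67,0,220],[0,0,0,-4,-5.67,0,220],[0,0,0,0,0,0,220]]]'

```text
time_s: 7.25
eef_pos: [0.5425, -0.1975, 0.1548]
eef_rot: [[-0.814, 0.579, -0.044], [0.578, 0.816, 0.031], [0.054, -0.001, -0.999]]
wrist_force: [-0.1, 1.0, -4.5]
grip_width: 0.0518
```

Emit:
arm_command --steps '[[[0,0,0,-4,-5.67,0,220],[0,0,0,-4,-5.67,0,220],[0,0,0,-4,-5.67,0,220],[0,0,0,-4,-5.67,0,220],[0,0,0,-4,-5.67,0,220],[0,0,0,-4,-5.67,0,220],[0,0,0,-4,-5.67,0,220],[0,0,0,-4,-5.67,0,220],[0,0,0,-4,-5.67,0,220],[0,0,0,0,0,0,220]]]'

```text
time_s: 8.25
eef_pos: [0.5384, -0.2146, 0.1737]
eef_rot: [[-0.528, 0.595, 0.607], [0.38, 0.804, -0.457], [-0.76, -0.011, -0.65]]
wrist_force: [0.5, 0.0, -4.8]
grip_width: 0.0517
```

```bash
python3 - <<'E'
from h import *; st()
a=camera("side"); b=camera("wrist"); save("s2",np.hstack([a["frame"][60:360,160:480],cv2.resize(b["frame"],None,fx=.75,fy=.75)]))
P=pts(a);m=mask(a,"o")
R=observe()["eef_rot"]; print("tool z elev",np.degrees(np.arcsin(R[2,2])))
E
```

```text
8.25 q [-23.2, -8.2, 133.5, -60.2, 12.1, -22.1] p [0.5384, -0.2146, 0.1737] w 0.0517 F [0.5, 0.0, -4.8] M [0.54, 0.74, -0.04]
R [[-0.528, 0.595, 0.607], [0.38, 0.804, -0.457], [-0.76, -0.011, -0.65]]
tool z elev -40.521252696469446
```

View pics/s2.png

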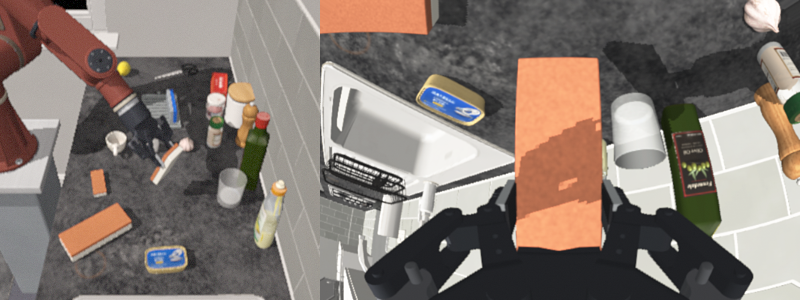

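The wrist has run near its straight-out singularity: q5 is 12° and q4 is close to its limit. The stone is held safely. I'll fit a quick kinematic model to the logged poses and use it to choose good tool headings.

```bash
cat > kin.py <<'E'
import numpy as np
from scipy.optimize import least_squares
from scipy.spatial.transform import Rotation as Ro
D=[eval(l) for l in open("log.txt")]
D.append(([-81.8292,12.4773,92.528,0.001,75.1307,-6.43],[0.15745,-0.60401,0.22997],[[.9677,.25208,-.0003],[.25208,-.9677,.00235],[.00028,-.00236,-1]]))
def fk(q,p):
    q=np.radians(q); r=lambda a,t: Ro.from_euler(a,t).as_matrix()
    R=r('z',q[0]); x=R@[p[0],p[1],0.]+[0,0,p[2]]
    R=R@r('y',q[1]); x=x+R@[0,0,p[3]]
    R=R@r('y',q[2]); x=x+R@[p[4],0,p[5]]
    R=R@r('z',q[3]); R=R@r('y',q[4]); x=x+R@[p[6],0,p[7]]
    return x,R@r('z',q[5]+np.pi/2)
P=least_squares(lambda p:np.concatenate([fk(q,p)[0]-x for q,x,_ in D]),[0,.07,.3,.4,0,.4,0,.25]).x
lo=np.array([-157.48,-44.54,17.64,-64.5,7.68,-147.95]);hi=np.array([157.48,120.13,146.25,244.5,150.69,147.95])
def ik(x,R,q0=None):
    best=None; rng=np.random.default_rng(0)
    for k in range(1 if q0 is not None else 12):
        s=q0 if q0 is not None else rng.uniform(lo,hi)
        if q0 is None: s=s*0.5+0.5*np.array([-20,10,100,60,70,0])
        def f(q):
            a,B=fk(q,P); return np.concatenate([(a-x)*10,(Ro.from_matrix(B@R.T)).as_rotvec()])
        o=least_squares(f,np.clip(s,lo+1,hi-1),bounds=(lo,hi))
        m=min((o.x-lo).min(),(hi-o.x).min())
        if o.cost<1e-6 and (best is None or m>best[1]): best=(o.x,m)
    return best
def tool(az,tilt,jaw=0):  # z heading az (world deg), tilt from down; jaw axis horizontal
    f=np.array([np.cos(np.radians(az)),np.sin(np.radians(az)),0]); t=np.radians(tilt)
    z=np.sin(t)*f+[0,0,-np.cos(t)]; y=np.cross([0,0,1],f)*(1 if jaw==0 else -1); return np.stack([np.cross(y,z),y,z],1)
E
python3 - <<'E'
from kin import *
print(P.round(4)); 
for q,x,R in D: a,B=fk(q,P); print(np.round((a-x)*1000,1), np.round(np.degrees(Ro.from_matrix(B@np.array(R).T).magnitude()),2))
g=np.array([.53,-.19,.095])
for az in (-20,0,20,40,60,80,100,120,140,160):
  for tilt in (65,80):
    R0=[ik(g+tool(az,tilt)[:,2]*.015,tool(az,tilt,j)) for j in (0,1)]
    print(az,tilt,[(b[0].round(0).tolist(),round(b[1],1)) if b else None for b in R0])
E
```

```text
[-0.      0.07    0.2944  0.4545  0.0614  0.5577 -0.      0.3045]
[-0.  0.  0.] 0.0
[-0. -0.  0.] 0.0
[-0.  0.  0.] 0.0
[-0.  0.  0.] 0.0
[-0.  0.  0.] 0.0
[ 0.  0. -0.] 0.0
[-0. -0. -0.] 0.0
-20 65 [([-33.0, 11.0, 141.0, 161.0, 38.0, 100.0], np.float64(5.1)), ([-33.0, 11.0, 141.0, 161.0, 38.0, -80.0], np.float64(5.1))]
-20 80 [([-34.0, 26.0, 141.0, 165.0, 67.0, 93.0], np.float64(5.7)), ([-34.0, 26.0, 141.0, 165.0, 67.0, -87.0], np.float64(5.7))]
0 65 [([-48.0, 14.0, 138.0, 116.0, 48.0, 118.0], np.float64(8.5)), ([-48.0, 14.0, 138.0, 116.0, 48.0, -62.0], np.float64(8.5))]
0 80 [([-51.0, 27.0, 137.0, 126.0, 70.0, 103.0], np.float64(9.4)), ([-51.0, 27.0, 137.0, 126.0, 70.0, -77.0], np.float64(9.4))]
20 65 [([-55.0, 19.0, 129.0, 89.0, 61.0, 126.0], np.float64(17.4)), ([-55.0, 19.0, 129.0, 89.0, 61.0, -54.0], np.float64(17.4))]
20 80 [([-58.0, 31.0, 127.0, 97.0, 76.0, 112.0], np.float64(18.8)), ([-58.0, 31.0, 127.0, 97.0, 76.0, -68.0], np.float64(18.8))]
40 65 [([-56.0, 26.0, 117.0, 70.0, 73.0, 128.0], np.float64(19.9)), ([-56.0, 26.0, 117.0, 70.0, 73.0, -52.0], np.float64(28.8))]
40 80 
[... 973 characters left out ...]
, 51.0, 73.0, 23.0, 117.0, -69.0], np.float64(33.7))]
120 80 [([-38.0, 59.0, 68.0, 28.0, 129.0, 113.0], np.float64(21.9)), ([-38.0, 59.0, 68.0, 28.0, 129.0, -67.0], np.float64(21.9))]
140 65 [([-31.0, 54.0, 67.0, 10.0, 123.0, 99.0], np.float64(27.9)), ([-31.0, 54.0, 67.0, 10.0, 123.0, -81.0], np.float64(27.9))]
140 80 [([-31.0, 62.0, 61.0, 12.0, 136.0, 100.0], np.float64(15.1)), ([-31.0, 62.0, 61.0, 12.0, 136.0, -80.0], np.float64(15.1))]
160 65 [([-25.0, 55.0, 65.0, -5.0, 124.0, 85.0], np.float64(26.4)), ([-25.0, 55.0, 65.0, -5.0, 124.0, -95.0], np.float64(26.4))]
160 80 [([-25.0, 64.0, 59.0, -7.0, 137.0, 84.0], np.float64(13.3)), ([-25.0, 64.0, 59.0, -7.0, 137.0, -96.0], np.float64(13.3))]
```

```bash
python3 - <<'E'
from kin import *; from h import pts; import pickle
a,b=pickle.load(open("c0.pkl","rb")); Q=pts(b)
for u,v in [(428,280),(432,255),(415,215),(392,235),(385,250)]: print((u,v),Q[v,u].round(3))
def show(n,g,az,t,j,d=.010):
    R=tool(az,t,j); x=np.array(g)+R[:,2]*d; b=ik(x,R)
    print(n,az,t,j,"tcp",x.round(3),b and (b[0].round(0).tolist(),round(b[1],1)),"wristC",(x-R[:,2]*.3045).round(3))
for gx,gy in ((.46,-.2),(.5,-.2)):
  for az in (120,130,140): show("st1",(gx,gy,.09),az,70,0)
  for az in (30,40,50):
    for j in (0,1): show("st2",(gx,gy,.09),az,65,j)
for az in (93,-87):
  for t in (-25,25):
   for j in (0,1): show("place",(.487,.197,.045),az,t,j)
E
```

```text
(428, 280) [ 0.774 -0.359  0.119]
(432, 255) [ 0.774 -0.338  0.189]
(415, 215) [ 0.772 -0.17   0.151]
(392, 235) [ 0.721 -0.168  0.066]
(385, 250) [ 0.691 -0.234  0.079]
st1 120 70 0 tcp [ 0.455 -0.192  0.087] ([-42.0, 49.0, 80.0, 20.0, 118.0, 106.0], np.float64(32.2)) wristC [ 0.598 -0.44   0.191]
st1 130 70 0 tcp [ 0.454 -0.193  0.087] ([-38.0, 51.0, 77.0, 13.0, 121.0, 101.0], np.float64(29.5)) wristC [ 0.638 -0.412  0.191]
st1 140 70 0 tcp [ 0.453 -0.194  0.087] ([-35.0, 52.0, 75.0, 6.0, 123.0, 95.0], np.float64(27.8)) wristC [ 0.672 -0.378  0.191]
st2 30 65 0 tcp [ 0.468 -0.195  0.086] ([-66.0, 20.0, 128.0, 72.0, 72.0, 123.0], np.float64(18.2)) wristC [ 0.229 -0.333  0.214]
st2 30 65 1 tcp [ 0.468 -0.195  0.086] ([-66.0, 20.0, 128.0, 72.0, 72.0, -57.0], np.float64(18.2)) wristC [ 0.229 -0.333  0.214]
st2 40 65 0 tcp [ 0.467 -0.194  0.086] ([-64.0, 24.0, 122.0, 64.0, 77.0, 124.0], np.float64(24.0)) wristC [ 0.256 -0.372  0.214]
st2 40 65 1 tcp [ 0.467 -0.194  0.086] ([-64.0, 24.0, 122.0, 64.0, 77.0, -56.0], np.float64(24.2)) wristC [ 0.256 -0.372  0.214]
st2 50 65 0 tcp [ 0.466 -0
[... 1585 characters left out ...]
, 64.0, 38.0], np.float64(39.0)) wristC [0.48  0.321 0.312]
place 93 25 0 tcp [0.487 0.201 0.036] None wristC [0.494 0.073 0.312]
place 93 25 1 tcp [0.487 0.201 0.036] ([0.0, 16.0, 117.0, 32.0, 54.0, -23.0], np.float64(29.6)) wristC [0.494 0.073 0.312]
place -87 -25 0 tcp [0.487 0.201 0.036] ([0.0, 16.0, 117.0, 32.0, 54.0, -23.0], np.float64(29.6)) wristC [0.494 0.073 0.312]
place -87 -25 1 tcp [0.487 0.201 0.036] None wristC [0.494 0.073 0.312]
place -87 25 0 tcp [0.487 0.193 0.036] ([27.0, 23.0, 106.0, -26.0, 64.0, 38.0], np.float64(39.0)) wristC [0.48  0.321 0.312]
place -87 25 1 tcp [0.487 0.193 0.036] ([27.0, 23.0, 106.0, -26.0, 64.0, -142.0], np.float64(5.8)) wristC [0.48  0.321 0.312]
```

Emit:
arm_command --steps '[[[0,0,0.5,2.4,3.2,0,220],[-0.5,0,0.5,4.7,6.4,0,220],[-0.5,0,0.5,4.7,6.4,0,220],[-1,0,0.5,4.7,6.4,0,220],[-1,0,0.5,4.7,6.4,0,220],[-1,0,0,4.7,6.4,0,220],[-1,0,0,3.9,5.3,0,220],[-1,0,0,0,0,0,220],[-1,0,0,0,0,0,220],[0,0,0,0,0,0,220]]]'

```text
time_s: 9.35
eef_pos: [0.4686, -0.2239, 0.193]
eef_rot: [[-0.797, 0.597, 0.091], [0.587, 0.801, -0.12], [-0.144, -0.042, -0.989]]
wrist_force: [0.5, 0.1, -4.3]
grip_width: 0.0519
```

Emit:
arm_command --steps '[[[0,0,0,0,0,-5,220],[0,0,0,0,0,-8,220],[0,0,0,0,0,-8,220],[0,0,0,0,0,-8,220],[0,0,0,0,0,-8,220],[0,0,0,0,0,-8,220],[0,0,0,0,0,-8,220],[0,0,0,0,0,-8,220],[0,0,0,0,0,-8,220],[0,0,0,0,0,-8,220]]]'

```text
time_s: 10.35
eef_pos: [0.4704, -0.224, 0.1941]
eef_rot: [[0.397, 0.913, -0.097], [0.906, -0.406, -0.117], [-0.146, -0.042, -0.988]]
wrist_force: [0.1, -0.1, -3.9]
grip_width: 0.0515
```

Emit:
arm_command --steps '[[[0,0,0,0,0,-8,220],[0,0,0,0,0,-8,220],[0,0,0,0,0,-8,220],[0,0,0,0,0,-8,220],[0,0,0,0,0,-8,220],[0,0,0,0,0,-8,220],[0,0,0,0,0,-8,220],[0,0,0,0,0,-8,220],[0,0,0,0,0,-8,220],[0,0,0,0,0,-8,220]]]'

```text
time_s: 11.35
eef_pos: [0.4705, -0.2243, 0.1941]
eef_rot: [[0.961, -0.242, -0.131], [-0.233, -0.969, 0.077], [-0.146, -0.043, -0.988]]
wrist_force: [-0.3, -0.2, -5.5]
grip_width: 0.0518
```

```bash
python3 -c "from h import *; st()"
```

```text
11.35 q [-33.0, 7.7, 102.5, -0.4, 78.6, 71.0] p [0.4705, -0.2243, 0.1941] w 0.0518 F [-0.3, -0.2, -5.5] M [-0.09, -0.05, -0.1]
R [[0.961, -0.242, -0.131], [-0.233, -0.969, 0.077], [-0.146, -0.043, -0.988]]
```

```bash
cat > plan.py <<'E'
import sys; from kin import *; from h import observe
def plan(x,R):
    s=observe(); v=np.degrees(Ro.from_matrix(R@s["eef_rot"].T).as_rotvec()); d=(np.array(x)-s["eef_pos"])*100
    b=ik(np.array(x),R); 
    print("d cm",d.round(2),"rotvec",v.round(2),"mag",np.linalg.norm(v).round(1),"q now",s["joint_pos"].round(0),"q ik",b and b[0].round(0))
E
python3 - <<'E'
from plan import *
R=tool(130,70,0); plan(np.array([.46,-.20,.19]),R)
E
```

```text
d cm [-1.05  2.43 -0.41] rotvec [ 31.18  54.17 -31.09] mag 69.8 q now [-33.   8. 102.  -0.  79.  71.] q ik [-38.  43.  76.  14. 129. 103.]
```

Emit:
arm_command --steps '[[[0,0.2,0,1.6,2.8,-1.6,220],[-0.1,0.3,0,3.4,5.9,-3.4,220],[-0.1,0.3,0,3.4,5.9,-3.4,220],[-0.1,0.3,0,3.4,5.9,-3.4,220],[-0.1,0.3,0,3.4,5.9,-3.4,220],[-0.1,0.3,0,3.4,5.9,-3.4,220],[-0.1,0.3,0,3.4,5.9,-3.4,220],[-0.2,0.2,0,3.4,5.9,-3.4,220],[-0.2,0.2,0,3.4,5.9,-3.4,220],[0,0,0,2.4,4.2,-2.3,220]]]'

```text
time_s: 12.35
eef_pos: [0.4611, -0.2009, 0.1925]
eef_rot: [[0.221, -0.766, -0.604], [-0.26, -0.643, 0.72], [-0.94, -0.002, -0.341]]
wrist_force: [-0.8, 0.6, -3.6]
grip_width: 0.0518
```

```bash
python3 - <<'E'
from plan import *; from h import *
st(); plan(np.array([.46,-.20,.19]),tool(130,70,0))
a=camera("side"); save("s3",a["frame"][60:360,160:560])
P=pts(a)
x=observe()["eef_pos"]; hs=cv2.cvtColor(a["frame"],cv2.COLOR_RGB2HSV); H,S,V=[hs[...,i].astype(int) for i in range(3)]
m=(abs(P[...,0]-x[0])<.06)&(abs(P[...,1]-x[1])<.08)&(P[...,2]>.06)&(P[...,2]<.3)
w=m&(S<60)&(V>120); print("white",w.sum()); 
o=m&mask(a,"o"); print("orange",o.sum())
for n,k in (("white",w),("orange",o)):
    q=P[k]
    if len(q)>30:
        mu=q.mean(0); U,s_,Vt=np.linalg.svd(q-mu); print(n,mu.round(3),Vt.round(2).tolist(),q.min(0).round(3),q.max(0).round(3))
E
```

```text
12.35 q [-38.3, 43.3, 76.2, 14.3, 129.2, 103.1] p [0.4611, -0.2009, 0.1925] w 0.0518 F [-0.8, 0.6, -3.6] M [-0.88, -0.68, -0.05]
R [[0.221, -0.766, -0.604], [-0.26, -0.643, 0.72], [-0.94, -0.002, -0.341]]
d cm [-0.11  0.09 -0.25] rotvec [-0.12  0.05 -0.01] mag 0.1 q now [-38.  43.  76.  14. 129. 103.] q ik [-38.  43.  76.  14. 129. 103.]
white 178
orange 222
white [ 0.447 -0.219  0.201] [[0.13, 0.07, 0.99], [-0.13, -0.99, 0.09], [-0.98, 0.14, 0.12]] [ 0.435 -0.279  0.106] [ 0.473 -0.186  0.236]
orange [ 0.467 -0.216  0.204] [[-0.11, -0.09, -0.99], [-0.77, -0.62, 0.14], [-0.63, 0.78, -0.01]] [ 0.447 -0.232  0.106] [ 0.488 -0.198  0.235]
```

View pics/s3.png

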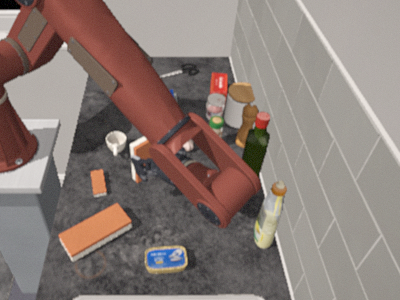

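Emit:
arm_command --steps '[[[0,0,-2,0,0,0,220],[0,0,-3,0,0,0,220],[0,0,-2,0,0,0,220],[0,0,-1,0,0,0,220],[0,0,-0.2,0,0,0,220],[0,0,0,0,0,0,220]]]'

```text
time_s: 13.0
eef_pos: [0.4611, -0.2013, 0.1129]
eef_rot: [[0.222, -0.764, -0.606], [-0.258, -0.645, 0.719], [-0.94, -0.003, -0.341]]
wrist_force: [0.4, 0.4, -3.9]
grip_width: 0.052
```

Emit:
arm_command --steps '[[[0,0,-0.2,0,0,0,220],[0,0,0,0,0,0,220]]]'

```text
time_s: 13.2
eef_pos: [0.4614, -0.2018, 0.1113]
eef_rot: [[0.223, -0.764, -0.605], [-0.26, -0.645, 0.719], [-0.94, -0.003, -0.342]]
wrist_force: [-1.2, 0.2, -4.4]
grip_width: 0.0521
```

```bash
python3 - <<'E'
from h import *
st(); a=camera("side"); P=pts(a); x=observe()["eef_pos"]
m=(abs(P[...,0]-x[0])<.06)&(abs(P[...,1]-x[1])<.08)&mask(a,"o")&(P[...,2]>-.02)
q=P[m]; print(m.sum(),q.min(0),q.max(0)); print("low pts",np.sort(q[:,2])[:5])
E
```

```text
13.2 q [-38.3, 49.8, 75.4, 13.1, 123.6, 101.2] p [0.4614, -0.2018, 0.1113] w 0.0521 F [-1.2, 0.2, -4.4] M [-0.87, -0.71, 0.03]
R [[0.223, -0.764, -0.605], [-0.26, -0.645, 0.719], [-0.94, -0.003, -0.342]]
1309 [ 0.40129474 -0.28165172 -0.0046004 ] [ 0.5095847  -0.12298506  0.61588828]
low pts [-0.0046004  -0.00328411 -0.00224472 -0.00205493 -0.0015938 ]
```

Emit:
arm_command --steps '[[[0,0,-0.7,0,0,0,220],[0,0,-0.7,0,0,0,220],[0,0,0,0,0,0,220]]]'

```text
time_s: 13.55
eef_pos: [0.4602, -0.2009, 0.0951]
eef_rot: [[0.22, -0.764, -0.606], [-0.257, -0.645, 0.72], [-0.941, -0.002, -0.338]]
wrist_force: [-0.1, 0.6, -5.1]
grip_width: 0.0521
```

Emit:
arm_command --steps '[[[0,0,-0.2,0,0,0,220],[0,0,0,0,0,0,220]]]'

```text
time_s: 13.75
eef_pos: [0.4607, -0.2013, 0.0942]
eef_rot: [[0.221, -0.764, -0.606], [-0.258, -0.645, 0.72], [-0.941, -0.003, -0.34]]
wrist_force: [-0.4, -0.1, -5.4]
grip_width: 0.052
```

Emit:
arm_command --steps '[[[0,0,-0.2,0,0,0,220],[0,0,0,0,0,0,220]]]'

```text
time_s: 13.95
eef_pos: [0.4609, -0.2014, 0.0924]
eef_rot: [[0.221, -0.764, -0.606], [-0.258, -0.645, 0.719], [-0.94, -0.003, -0.34]]
wrist_force: [0.8, -0.7, -3.3]
grip_width: 0.0516
```

Emit:
arm_command --steps '[[[0,0,-0.2,0,0,0,220],[0,0,0,0,0,0,220]]]'

```text
time_s: 14.15
eef_pos: [0.4608, -0.2013, 0.0904]
eef_rot: [[0.221, -0.764, -0.606], [-0.258, -0.645, 0.719], [-0.94, -0.003, -0.34]]
wrist_force: [-0.2, 0.1, -3.7]
grip_width: 0.0514
```

Emit:
arm_command --steps '[[[0,0,-0.2,0,0,0,220],[0,0,0,0,0,0,220]]]'

```text
time_s: 14.35
eef_pos: [0.4608, -0.2013, 0.0886]
eef_rot: [[0.221, -0.764, -0.606], [-0.258, -0.645, 0.72], [-0.94, -0.003, -0.34]]
wrist_force: [0.2, 0.3, -5.0]
grip_width: 0.0518
```

Emit:
arm_command --steps '[[[0,0,-0.1,0,0,0,220],[0,0,0,0,0,0,220]]]'

```text
time_s: 14.55
eef_pos: [0.4609, -0.2014, 0.0885]
eef_rot: [[0.221, -0.764, -0.606], [-0.257, -0.645, 0.72], [-0.941, -0.003, -0.339]]
wrist_force: [0.1, 0.1, -0.2]
grip_width: 0.0519
```

Emit:
arm_command --steps '[[[0,0,-0.1,0,0,0,220],[0,0,0,0,0,0,220]]]'

```text
time_s: 14.75
eef_pos: [0.461, -0.2014, 0.0885]
eef_rot: [[0.22, -0.764, -0.606], [-0.256, -0.645, 0.72], [-0.941, -0.003, -0.338]]
wrist_force: [0.1, 0.3, 5.0]
grip_width: 0.0517
```

```bash
python3 -c "from h import *; st()"
```

```text
14.75 q [-38.3, 51.9, 74.9, 13.0, 122.4, 100.8] p [0.461, -0.2014, 0.0885] w 0.0517 F [0.1, 0.3, 5.0] M [0.2, 0.37, -0.13]
R [[0.22, -0.764, -0.606], [-0.256, -0.645, 0.72], [-0.941, -0.003, -0.338]]
```

Emit:
arm_command --steps '[[[0,0,0.05,0,0,0,95],[0,0,0,0,0,0,90],[0,0,0,0,0,0,80],[0,0,0,0,0,0,60],[0,0,0,0,0,0,30],[0,0,0,0,0,0,0],[0,0,0,0,0,0,0],[0,0,0,0,0,0,0]]]' --squeeze 20

```text
time_s: 15.55
eef_pos: [0.4609, -0.2014, 0.087]
eef_rot: [[0.221, -0.764, -0.606], [-0.258, -0.645, 0.719], [-0.94, -0.003, -0.34]]
wrist_force: [0.2, 0.3, 0.5]
grip_width: 0.0856
```

```bash
python3 - <<'E'
from h import *
st(); a=camera("side"); P=pts(a); x=observe()["eef_pos"]
m=(abs(P[...,0]-x[0])<.05)&(abs(P[...,1]-x[1])<.05)&mask(a,"o")&(P[...,2]>.01)&(P[...,2]<.15)
q=P[m]; mu=q.mean(0); V=np.linalg.svd(q-mu)[2]; print(m.sum(),mu.round(3),q.min(0).round(3),q.max(0).round(3),V.round(2).tolist())
c=camera("wrist"); save("w4",np.hstack([a["frame"][150:300,230:380].repeat(2,0).repeat(2,1),cv2.resize(c["frame"],(480,300))]))
E
```

```text
15.55 q [-38.3, 51.9, 75.0, 12.9, 122.2, 100.8] p [0.4609, -0.2014, 0.087] w 0.0856 F [0.2, 0.3, 0.5] M [-0.37, -0.26, 0.05]
R [[0.221, -0.764, -0.606], [-0.258, -0.645, 0.719], [-0.94, -0.003, -0.34]]
284 [ 0.47  -0.213  0.095] [ 0.448 -0.232  0.012] [ 0.49  -0.194  0.132] [[-0.17, -0.13, 0.98], [0.74, 0.63, 0.21], [-0.65, 0.76, -0.02]]
```

View pics/w4.png

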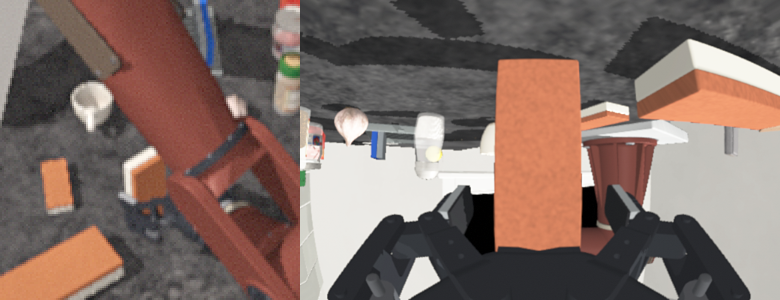

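The stone stands free on its end with the jaws open. I'll back off, swing round, and regrasp it across its 24 mm thickness.

Emit:
arm_command --steps '[[[0.6,-0.7,0.35,0,0,0,0],[1.2,-1.45,0.7,0,0,0,0],[1.8,-2.1,1,0,0,0,0],[1.8,-2.1,1,0,0,0,0],[0.6,-0.75,2,0,0,0,0],[0,0,3,-2,-1.7,0,0],[0,0,3,-6,-5,0,0],[0,0,3,-6,-5,0,0],[-0.8,0,2,-6,-5,0,0],[-0.8,0,2,-6,-5,0,0]]]'

```text
time_s: 16.65
eef_pos: [0.5056, -0.2735, 0.2702]
eef_rot: [[0.524, -0.764, -0.377], [-0.62, -0.645, 0.446], [-0.584, -0.0, -0.812]]
wrist_force: [-0.2, -0.0, 0.7]
grip_width: 0.0849
```

Emit:
arm_command --steps '[[[-0.8,0,1,-6,-5,0,0],[-0.8,0,0,-6,-5,0,0],[-0.8,0,0,-6,-5,0,0],[-0.8,0,0,-6,-5,0,0],[-0.8,0,0,-3.6,-3.3,0,0],[-0.5,0,0,0,0,8,0],[0,0,0,0,0,8,0],[0,0,0,0,0,8,0],[0,0,0,0,0,8,0],[0,0,0,0,0,8,0]]]'

```text
time_s: 17.65
eef_pos: [0.4599, -0.2725, 0.2785]
eef_rot: [[0.986, -0.167, -0.002], [-0.167, -0.986, -0.0], [-0.002, 0.001, -1.0]]
wrist_force: [0.3, 0.2, 0.0]
grip_width: 0.0853
```

Emit:
arm_command --steps '[[[0,0,0,0,0,8,0],[0,0,0,0,0,8,0],[0,0,0,0,0,8,0],[0,0,0,0,0,8,0],[0,0,0,0,0,8,0],[0,0,0,0,0,8,0],[0,0,0,0,0,2,0],[0,0,0,0,0,0,0]]]'

```text
time_s: 18.45
eef_pos: [0.46, -0.2726, 0.2782]
eef_rot: [[0.765, 0.644, -0.001], [0.644, -0.765, -0.002], [-0.002, 0.001, -1.0]]
wrist_force: [-0.8, -0.7, 0.9]
grip_width: 0.0855
```

```bash
python3 - <<'E'
from plan import *; from h import *
st(); plan(np.array([.384,-.271,.25]),tool(40,65,1))
a=camera("side"); P=pts(a)
m=(abs(P[...,0]-.463)<.05)&(abs(P[...,1]+.2045)<.05)&(P[...,2]>.01)&(P[...,2]<.16)
o=m&mask(a,"o"); q=P[o]; V=np.linalg.svd(q-q.mean(0))[2]; print("orange",o.sum(),q.mean(0).round(4),q.min(0).round(3),q.max(0).round(3),V.round(2).tolist())
t=m&(P[...,2]>.124); v,u=np.nonzero(t); w=plane(a,np.stack([u,v],1),.130)[:,:2]*1000; r=cv2.minAreaRect(w.astype(np.float32)); print("top",len(w),r,w.mean(0))
save("s5",cv2.resize(a["frame"][190:270,270:370],None,fx=6,fy=6,interpolation=cv2.INTER_CUBIC))
E
```

```text
18.45 q [-38.1, -0.7, 101.7, -0.1, 79.0, 11.8] p [0.46, -0.2726, 0.2782] w 0.0855 F [-0.8, -0.7, 0.9] M [0.02, -0.0, 0.01]
R [[0.765, 0.644, -0.001], [0.644, -0.765, -0.002], [-0.002, 0.001, -1.0]]
d cm [-7.6   0.16 -2.82] rotvec [ 4.192e+01 -4.983e+01 -4.000e-02] mag 65.1 q now [-38.  -1. 102.  -0.  79.  12.] q ik [-77.   6. 118.  54.  96. -43.]
orange 451 [ 0.4685 -0.2146  0.0758] [ 0.447 -0.232  0.01 ] [ 0.49  -0.194  0.132] [[0.01, -0.01, -1.0], [0.76, 0.64, 0.0], [0.64, -0.76, 0.01]]
top 149 ((462.7895202636719, -208.119384765625), (55.99081802368164, 26.39133071899414), 39.864593505859375) [ 462.60687241 -207.79317883]
```

View pics/s5.png

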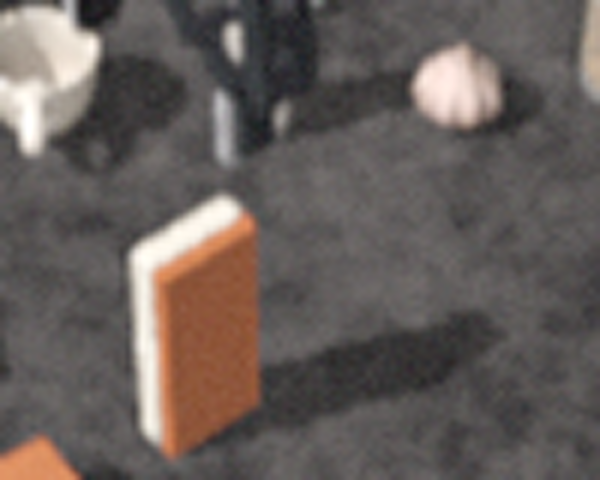

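Emit:
arm_command --steps '[[[-1,0,0,2.6,-3.1,0,0],[-1,0,-1,5.2,-6.2,0,0],[-1,0,-1,5.2,-6.2,0,0],[-1,0,-1,5.2,-6.2,0,0],[-1,0,-1,5.2,-6.2,0,0],[-1,0,-1,5.2,-6.2,0,0],[-1,0,-1,5.2,-6.2,0,0],[-0.7,0,-1,5.2,-6.2,0,0],[0,0,-0.8,2.9,-3.5,0,0],[0,0,0,0,0,0,0]]]'

```text
time_s: 19.5
eef_pos: [0.3815, -0.2719, 0.1968]
eef_rot: [[0.324, 0.641, 0.696], [0.264, -0.768, 0.584], [0.908, -0.006, -0.418]]
wrist_force: [0.7, -0.0, -0.3]
grip_width: 0.0855
```

```bash
python3 - <<'E'
from plan import *; from h import *
st(); plan(np.array([.3825,-.2728,.131]),tool(40,65,1)); plan(np.array([.4658,-.2028,.080]),tool(40,65,1))
E
```

```text
19.5 q [-77.7, 12.3, 119.0, 53.6, 92.4, -47.9] p [0.3815, -0.2719, 0.1968] w 0.0855 F [0.7, -0.0, -0.3] M [-0.24, 0.36, 0.03]
R [[0.324, 0.641, 0.696], [0.264, -0.768, 0.584], [0.908, -0.006, -0.418]]
d cm [ 0.1  -0.09 -6.58] rotvec [-0.41  0.    0.15] mag 0.4 q now [-78.  12. 119.  54.  92. -48.] q ik [-78.  20. 119.  54.  87. -54.]
d cm [  8.43   6.91 -11.68] rotvec [-0.41  0.    0.15] mag 0.4 q now [-78.  12. 119.  54.  92. -48.] q ik [-65.  25. 121.  64.  77. -57.]
```

Emit:
arm_command --steps '[[[0.1,0,-2,0,0,0,0],[0,-0.1,-3,0,0,0,0],[0,0,-1.6,-0.4,0,0,0],[1,0.8,-0.6,0,0,0,0],[1.8,1.5,-1.1,0,0,0,0],[1.8,1.5,-1.1,0,0,0,0],[1.6,1.3,-1,0,0,0,0],[1.2,1,-0.7,0,0,0,0],[0.9,0.8,-0.5,0,0,0,0],[0,0,0,0,0,0,0]]]'

```text
time_s: 20.5
eef_pos: [0.4678, -0.2027, 0.0842]
eef_rot: [[0.32, 0.645, 0.694], [0.28, -0.764, 0.582], [0.905, 0.008, -0.425]]
wrist_force: [0.6, 0.3, 0.3]
grip_width: 0.0854
```

```bash
python3 - <<'E'
from plan import *; from h import *
st(); plan(np.array([.4658,-.2028,.080]),tool(40,65,1))
c=camera("wrist"); save("w6",c["frame"])
# project stone points: lateral offset of stone edges in the tool frame
m=mask(c,"o").astype(np.uint8); hs=cv2.cvtColor(c["frame"],cv2.COLOR_RGB2HSV)
E
```

```text
20.5 q [-64.7, 24.4, 121.1, 63.8, 77.3, -56.4] p [0.4678, -0.2027, 0.0842] w 0.0854 F [0.6, 0.3, 0.3] M [-0.27, 0.32, 0.01]
R [[0.32, 0.645, 0.694], [0.28, -0.764, 0.582], [0.905, 0.008, -0.425]]
d cm [-0.2  -0.01 -0.42] rotvec [ 0.46  0.19 -0.2 ] mag 0.5 q now [-65.  24. 121.  64.  77. -56.] q ik [-65.  25. 121.  64.  77. -57.]
```

View pics/w6.png

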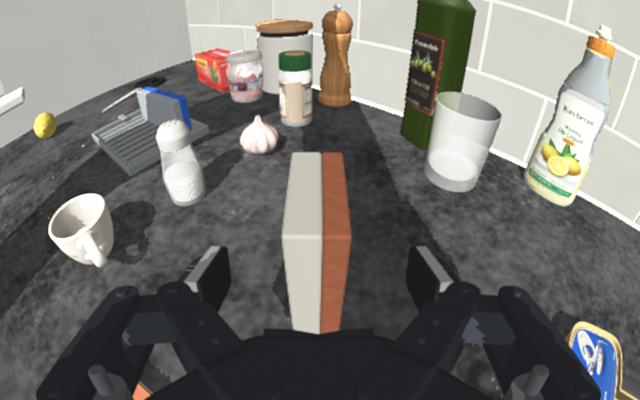

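Emit:
arm_command --steps '[[[-0.1,0,-0.3,0.4,0.2,0,0],[0,0,0,0,0,0,80],[0,0,0,0,0,0,130],[0,0,0,0,0,0,160],[0,0,0,0,0,0,190],[0,0,0,0,0,0,220],[0,0,0,0,0,0,250],[0,0,0,0,0,0,250],[0,0,0,0,0,0,250]]]' --squeeze 40

```text
time_s: 21.45
eef_pos: [0.4658, -0.2045, 0.0807]
eef_rot: [[0.324, 0.643, 0.694], [0.273, -0.766, 0.582], [0.906, 0.001, -0.423]]
wrist_force: [-2.8, -0.8, 1.8]
grip_width: 0.0233
```

Emit:
arm_command --steps '[[[0,0,0,0,0,0,250],[0,0,0,0,0,0,250],[0,0,0,0,0,0,250]]]' --squeeze 100

```text
time_s: 21.75
eef_pos: [0.4659, -0.2045, 0.0808]
eef_rot: [[0.324, 0.643, 0.694], [0.272, -0.766, 0.582], [0.906, 0.001, -0.423]]
wrist_force: [-3.6, -1.9, 3.3]
grip_width: 0.0228
```

Emit:
arm_command --steps '[[[0,0,0.5,0,0,0,250],[0,0,1,0,0,0,250],[0,0,2,0,0,0,250],[0,0,0,0,0,0,250]]]'

```text
time_s: 22.15
eef_pos: [0.4666, -0.2052, 0.1172]
eef_rot: [[0.322, 0.643, 0.695], [0.276, -0.766, 0.581], [0.906, 0.004, -0.424]]
wrist_force: [0.1, -0.2, -3.3]
grip_width: 0.0229
```

```bash
python3 - <<'E'
from plan import *; from h import *
st(); a=camera("side"); P=pts(a); x=observe()["eef_pos"]
m=(abs(P[...,0]-x[0])<.05)&(abs(P[...,1]-x[1])<.05)&mask(a,"o")&(P[...,2]>.01)&(P[...,2]<.18)
q=P[m]; V=np.linalg.svd(q-q.mean(0))[2]; print(m.sum(),q.mean(0).round(4),q.min(0).round(3),q.max(0).round(3),V.round(3).tolist())
E
```

```text
22.15 q [-65.0, 20.0, 121.6, 63.0, 79.2, -52.6] p [0.4666, -0.2052, 0.1172] w 0.0229 F [0.1, -0.2, -3.3] M [-0.74, 0.84, -0.01]
R [[0.322, 0.643, 0.695], [0.276, -0.766, 0.581], [0.906, 0.004, -0.424]]
389 [ 0.4727 -0.2136  0.1089] [ 0.448 -0.238  0.04 ] [ 0.49  -0.194  0.168] [[-0.018, -0.022, -1.0], [-0.768, -0.64, 0.028], [-0.64, 0.768, -0.005]]
```

Emit:
arm_command --steps '[[[0,0,4,0,0,0,250],[0,0,4,0,0,0,250],[0,0,4,0,0,0,250],[0,0,2,-2.6,3.1,0,250],[0,0,0,-5.2,6.2,0,250],[0,0,0,-5.2,6.2,0,250],[0,0,0,-5.2,6.2,0,250],[0,0,0,-5.2,6.2,0,250],[0,0,0,-5.2,6.2,0,250],[0,0,0,-5.2,6.2,0,250]]]'

```text
time_s: 23.2
eef_pos: [0.4648, -0.2035, 0.2549]
eef_rot: [[0.749, 0.643, 0.158], [0.628, -0.766, 0.136], [0.209, -0.002, -0.978]]
wrist_force: [-1.2, -0.2, -4.8]
grip_width: 0.0227
```

Emit:
arm_command --steps '[[[0,0,0,-5.2,6.2,0,250],[0,0,0,-5.2,6.2,0,250],[0,0,0,-5.2,6.2,0,250],[0,0,0,-5.2,6.2,0,250],[0,0,0,-3.2,3.8,0,250],[0,2,0,0,0,6,250],[0,4,0,0,0,6,250],[0,4,0,0,0,6,250],[0,4,0,0,0,6,250],[0.2,4,0,0,0,6,250]]]'

```text
time_s: 24.2
eef_pos: [0.4659, -0.0218, 0.2533]
eef_rot: [[0.305, 0.941, -0.148], [0.854, -0.339, -0.394], [-0.421, -0.006, -0.907]]
wrist_force: [0.2, 0.9, -4.6]
grip_width: 0.0225
```

Emit:
arm_command --steps '[[[0.2,4,0,0,0,6,250],[0.2,4,0,0,0,6,250],[0.2,4,0,0,0,6,250],[0.2,4,0,0,0,5,250],[0.2,4,0,0,0,0,250],[0,3,0,0,0,0,250],[0,0,0,0,0,0,250]]]'

```text
time_s: 24.9
eef_pos: [0.4761, 0.2096, 0.2531]
eef_rot: [[-0.053, 0.998, 0.019], [0.906, 0.056, -0.419], [-0.419, -0.005, -0.908]]
wrist_force: [-0.4, -0.9, -3.4]
grip_width: 0.0227
```

```bash
python3 - <<'E'
from plan import *; from h import *; import pickle
st(); plan(np.array([.4862,.2128,.10]),tool(93,-25,1))
a0,b0=pickle.load(open("c0.pkl","rb")); b=camera("side"); c=camera("wrist"); pickle.dump((b,c),open("c1.pkl","wb"))
for n,a in (("0",b0),("now",b),("top0",a0)):
    P=pts(a); m=mask(a,"b")&(P[...,2]>.053)&(P[...,2]<.075)&(abs(P[...,0]-.56)<.05)&(P[...,1]>.1)&(P[...,1]<.3)
    v,u=np.nonzero(m); w=plane(a,np.stack([u,v],1),.059)[:,:2]
    if len(w)<20: print(n,len(w)); continue
    k=np.polyfit(w[:,1],w[:,0],1); print(n,len(w),w.mean(0).round(4),w.min(0).round(3),w.max(0).round(3),"yaw",(90-np.degrees(np.arctan(k[0]))).round(2))
save("w7",c["frame"])
E
```

```text
24.9 q [28.7, 7.1, 99.2, -22.2, 85.5, 29.5] p [0.4761, 0.2096, 0.2531] w 0.0227 F [-0.4, -0.9, -3.4] M [0.5, 0.04, -0.0]
R [[-0.053, 0.998, 0.019], [0.906, 0.056, -0.419], [-0.419, -0.005, -0.908]]
d cm [  1.01   0.32 -15.31] rotvec [-0.2  -0.32 -0.23] mag 0.4 q now [ 29.   7.  99. -22.  86.  29.] q ik [ 29.  19. 104. -24.  71.  36.]
0 68 [0.5609 0.1889] [0.551 0.128] [0.57  0.257] yaw 95.18
now 70 [0.5608 0.1906] [0.551 0.128] [0.57  0.257] yaw 95.25
top0 125 [0.5627 0.1981] [0.552 0.134] [0.574 0.263] yaw 94.23
```

View pics/w7.png

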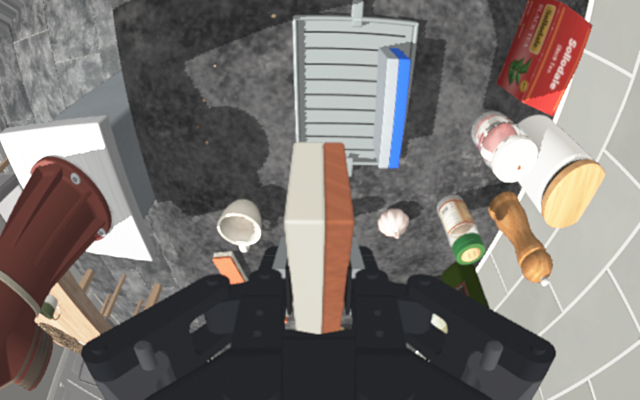

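The wrist view shows the stone held with its long edge down at (320,235). The tray is at (355,90), with the blue stone at (397,107) on the far side. That is my last viewable picture, so I'll finish on numbers.

```bash
python3 - <<'E'
from h import *; import pickle
b,c=pickle.load(open("c1.pkl","rb"))
m=mask(c,"b").astype(np.uint8); m[:, :360]=0; m[:30]=0; m[180:]=0; m[:,425:]=0
v,u=np.nonzero(m); w=fplane(c,np.stack([u,v],1),.059)[:,:2]*1000; mu=w.mean(0); e,V=np.linalg.eigh(np.cov((w-mu).T))
print("blue layer",len(w),mu,np.sqrt(12*e),np.degrees(np.arctan2(V[1,1],V[0,1])),cv2.minAreaRect(w.astype(np.float32)))
print("tray far corners",fplane(c,[(296,17),(418,22)],.014).round(4).tolist(),"left wall low",fplane(c,(294,140),.014).round(4))
# inner left wall edge by gradient not needed
P=pts(b); s=(abs(P[...,0]-.48)<.06)&(P[...,1]>.05)&(P[...,1]<.36)&(P[...,2]>.15)&(P[...,2]<.32)&mask(b,"o"); q=P[s]
if len(q)>20: V=np.linalg.svd(q-q.mean(0))[2]; print("held",len(q),q.mean(0).round(3),q.min(0).round(3),q.max(0).round(3),V.round(3).tolist())
# held stone in wrist cam: bottom-edge corners, orange end etc.
m=mask(c,"o").astype(np.uint8); m[:, :300]=0;m[:,370:]=0; v,u=np.nonzero(m); print(u.min(),u.max(),v.min(),v.max())
E
```

```text
blue layer 1328 [560.92270542 208.73601112] [ 13.57050198 138.79851011] 96.05846548844413 ((561.5638427734375, 203.86651611328125), (20.014362335205078, 141.20872497558594), 8.96568489074707)
tray far corners [[0.4481, 0.29, 0.014], [0.5783, 0.2979, 0.014]] left wall low [[0.4492 0.138  0.014 ]]
held 59 [0.484 0.166 0.267] [0.48  0.125 0.23 ] [0.488 0.25  0.282] [[-0.041, 0.967, 0.253], [0.004, -0.253, 0.968], [0.999, 0.041, 0.007]]
323 353 144 332
```

Emit:
arm_command --steps '[[[0.4,0.1,-2,-0.1,-0.15,0.9,250],[0.4,0.1,-4,-0.1,-0.15,0.9,250],[0,0.1,-4,0,0,0,250],[0,0,-4,0,0,0,250],[0,0,-2,0,0,0,250],[0,0,-2,0,0,0,250],[0,0,-1.5,0,0,0,250],[0,0,-1,0,0,0,250],[0,0,0,0,0,0,250]]]'

```text
time_s: 25.9
eef_pos: [0.4847, 0.2075, 0.0491]
eef_rot: [[-0.074, 0.997, 0.037], [0.901, 0.083, -0.425], [-0.427, 0.001, -0.904]]
wrist_force: [-0.8, -0.9, -4.1]
grip_width: 0.0225
```

```bash
python3 - <<'E'
from plan import *; from h import *
st(); plan(np.array([.4846,.2127,.035]),tool(95,-25,1))
b=camera("side"); P=pts(b); s=(abs(P[...,0]-.48)<.05)&(P[...,1]>.05)&(P[...,1]<.36)&(P[...,2]>.03)&(P[...,2]<.16)&mask(b,"o"); q=P[s]
V=np.linalg.svd(q-q.mean(0))[2]; print("held",len(q),q.mean(0).round(3),q.min(0).round(3),q.max(0).round(3),V.round(3).tolist())
E
```

```text
25.9 q [28.5, 22.5, 105.3, -25.5, 65.3, 37.3] p [0.4847, 0.2075, 0.0491] w 0.0225 F [-0.8, -0.9, -4.1] M [0.56, 0.07, 0.04]
R [[-0.074, 0.997, 0.037], [0.901, 0.083, -0.425], [-0.427, 0.001, -0.904]]
d cm [-0.01  0.52 -1.41] rotvec [0.25 0.1  0.26] mag 0.4 q now [ 29.  22. 105. -26.  65.  37.] q ik [ 29.  24. 105. -25.  64.  38.]
held 41 [0.493 0.173 0.07 ] [0.485 0.124 0.036] [0.5   0.251 0.077] [[0.076, -0.986, -0.147], [-0.0, -0.147, 0.989], [0.997, 0.076, 0.011]]
```

Emit:
arm_command --steps '[[[0.3,0.5,0,0.25,0.1,0.2,250],[0,0,-0.7,0,0,0,250],[0,0,-0.6,0,0,0,250],[0,0,0,0,0,0,250]]]'

```text
time_s: 26.35
eef_pos: [0.4881, 0.2134, 0.0367]
eef_rot: [[-0.078, 0.996, 0.038], [0.903, 0.087, -0.42], [-0.422, 0.002, -0.907]]
wrist_force: [-0.4, -0.5, -4.0]
grip_width: 0.0227
```

Emit:
arm_command --steps '[[[0,0,-0.2,0,0,0,250],[0,0,0,0,0,0,250]]]'

```text
time_s: 26.55
eef_pos: [0.4886, 0.2136, 0.0353]
eef_rot: [[-0.078, 0.996, 0.039], [0.903, 0.087, -0.42], [-0.422, 0.003, -0.907]]
wrist_force: [-0.3, 0.4, -4.3]
grip_width: 0.0225
```

Emit:
arm_command --steps '[[[0,0,-0.2,0,0,0,250],[0,0,0,0,0,0,250]]]'

```text
time_s: 26.75
eef_pos: [0.4888, 0.2136, 0.0334]
eef_rot: [[-0.078, 0.996, 0.04], [0.903, 0.087, -0.42], [-0.422, 0.003, -0.907]]
wrist_force: [-0.6, 0.1, -3.8]
grip_width: 0.0228
```

Emit:
arm_command --steps '[[[0,0,-0.15,0,0,0,250],[0,0,0,0,0,0,250]]]'

```text
time_s: 26.95
eef_pos: [0.4888, 0.2136, 0.0319]
eef_rot: [[-0.078, 0.996, 0.04], [0.903, 0.087, -0.42], [-0.422, 0.003, -0.907]]
wrist_force: [-0.3, -0.6, -3.9]
grip_width: 0.023
```

Emit:
arm_command --steps '[[[0,0,-0.15,0,0,0,250],[0,0,0,0,0,0,250]]]'

```text
time_s: 27.15
eef_pos: [0.489, 0.2137, 0.0315]
eef_rot: [[-0.077, 0.996, 0.04], [0.903, 0.087, -0.421], [-0.422, 0.003, -0.906]]
wrist_force: [-3.1, 0.2, 2.9]
grip_width: 0.0226
```

Emit:
arm_command --steps '[[[0,0,-0.15,0,0,0,250],[0,0,0,0,0,0,250]]]'

```text
time_s: 27.35
eef_pos: [0.489, 0.2137, 0.0315]
eef_rot: [[-0.077, 0.996, 0.039], [0.903, 0.086, -0.422], [-0.424, 0.003, -0.906]]
wrist_force: [-4.6, 0.7, 10.5]
grip_width: 0.0229
```

Emit:
arm_command --steps '[[[0,0,-0.1,0,0,0,250],[0,0,0,0,0,0,250]]]'

```text
time_s: 27.55
eef_pos: [0.489, 0.2137, 0.0315]
eef_rot: [[-0.077, 0.996, 0.039], [0.902, 0.086, -0.423], [-0.424, 0.003, -0.906]]
wrist_force: [-6.7, 0.2, 14.7]
grip_width: 0.0222
```

```bash
python3 - <<'E'
from h import *
st(); b=camera("side"); P=pts(b); hs=cv2.cvtColor(b["frame"],cv2.COLOR_RGB2HSV)
s=(P[...,0]>.44)&(P[...,0]<.525)&(P[...,1]>.08)&(P[...,1]<.30)&(P[...,2]>.02)&(P[...,2]<.075)
for n,k in (("orange",s&mask(b,"o")),("pale",s&(hs[...,1]<60)&(hs[...,2]>150))):
    q=P[k]; print(n,len(q)); 
    if len(q)>5:
        print(q.min(0).round(3),q.max(0).round(3)); t=q[q[:,2]>.045]; print("top pts",len(t),t.mean(0).round(4),np.percentile(t[:,2],[10,50,90]).round(4)); 
        for lo in (.12,.15,.2,.23):
            w=t[(t[:,1]>lo)&(t[:,1]<lo+.03)]; print(lo,len(w),w.mean(0).round(4) if len(w) else "")
m=mask(b,"b")&(P[...,2]>.053)&(P[...,2]<.075)&(abs(P[...,0]-.56)<.05)&(P[...,1]>.1)&(P[...,1]<.3); print("blue",m.sum(),P[m].mean(0).round(4),np.median(P[m][:,2]))
E
```

```text
27.55 q [28.8, 24.7, 104.5, -25.7, 63.8, 38.0] p [0.489, 0.2137, 0.0315] w 0.0222 F [-6.7, 0.2, 14.7] M [-0.52, 1.23, -0.44]
R [[-0.077, 0.996, 0.039], [0.902, 0.086, -0.423], [-0.424, 0.003, -0.906]]
orange 51
[0.492 0.132 0.021] [0.504 0.262 0.061]
top pts 39 [0.4978 0.1862 0.0571] [0.0547 0.0573 0.0603]
0.12 10 [0.5018 0.1376 0.0553]
0.15 9 [0.4996 0.1654 0.0581]
0.2 7 [0.4946 0.2157 0.058 ]
0.23 7 [0.494  0.2407 0.0575]
pale 151
[0.471 0.131 0.02 ] [0.503 0.26  0.069]
top pts 118 [0.4844 0.1911 0.0575] [0.0531 0.0578 0.0609]
0.12 22 [0.4883 0.1366 0.0551]
0.15 24 [0.4855 0.1647 0.0572]
0.2 44 [0.4834 0.2144 0.0587]
0.23 14 [0.4802 0.2457 0.058 ]
blue 69 [0.5609 0.193  0.0574] 0.05763492987176855
```

The stone is on the tray floor. Its top is at the same height as the blue stone's, it runs parallel, and the gap is about 40 mm. I'll unload, open only part way to stay clear of the blue stone, and withdraw along the tool axis.

Emit:
arm_command --steps '[[[0,0,0.15,0,0,0,250],[0,0,0.1,0,0,0,250],[0,0,0,0,0,0,250]]]'

```text
time_s: 27.9
eef_pos: [0.489, 0.2137, 0.0315]
eef_rot: [[-0.077, 0.996, 0.04], [0.903, 0.087, -0.42], [-0.422, 0.003, -0.906]]
wrist_force: [-4.0, 2.9, 6.2]
grip_width: 0.0226
```

Emit:
arm_command --steps '[[[0,0,0,0,0,0,180],[0,0,0,0,0,0,172],[0,0,0,0,0,0,165],[0,0,0,0,0,0,158],[0,0,0,0,0,0,152],[0,0,0,0,0,0,150],[0,0,0,0,0,0,150]]]' --squeeze 20

```text
time_s: 28.6
eef_pos: [0.4889, 0.2136, 0.0305]
eef_rot: [[-0.078, 0.996, 0.04], [0.903, 0.087, -0.42], [-0.422, 0.003, -0.907]]
wrist_force: [0.2, 0.5, 0.3]
grip_width: 0.0353
```

```bash
cat > chk.py <<'E'
from h import *
st(); b=camera("side"); P=pts(b); hs=cv2.cvtColor(b["frame"],cv2.COLOR_RGB2HSV)
s=(P[...,0]>.44)&(P[...,0]<.525)&(P[...,1]>.08)&(P[...,1]<.30)&(P[...,2]>.05)&(P[...,2]<.075)
o=s&mask(b,"o"); w=s&(hs[...,1]<60)&(hs[...,2]>150)
for n,k in (("orange",o),("pale",w),("both",o|w)):
    v,u=np.nonzero(k); q=plane(b,np.stack([u,v],1),.059)[:,:2]; f=np.polyfit(q[:,1],q[:,0],1) if len(q)>5 else [0,0]
    print(n,len(q),P[k].mean(0).round(4),"y",q[:,1].min().round(3),q[:,1].max().round(3),"yaw",(90-np.degrees(np.arctan(f[0]))).round(1))
m=mask(b,"b")&(P[...,2]>.053)&(P[...,2]<.075)&(abs(P[...,0]-.56)<.05)&(P[...,1]>.1)&(P[...,1]<.3)
v,u=np.nonzero(m); q=plane(b,np.stack([u,v],1),.059)[:,:2]; f=np.polyfit(q[:,1],q[:,0],1); print("blue",m.sum(),P[m].mean(0).round(4),"yaw",(90-np.degrees(np.arctan(f[0]))).round(1))
E
python3 chk.py
```

```text
28.6 q [28.8, 24.7, 104.7, -25.6, 63.6, 38.0] p [0.4889, 0.2136, 0.0305] w 0.0353 F [0.2, 0.5, 0.3] M [0.21, 0.02, 0.01]
R [[-0.078, 0.996, 0.04], [0.903, 0.087, -0.42], [-0.422, 0.003, -0.907]]
orange 42 [0.498  0.1898 0.0574] y 0.122 0.256 yaw 94.2
pale 113 [0.484  0.1938 0.0576] y 0.122 0.256 yaw 93.7
both 155 [0.4878 0.1927 0.0576] y 0.122 0.256 yaw 94.3
blue 69 [0.561  0.1933 0.0573] yaw 95.3
```

Forces are zero, so the stone is free and still standing. Now I'll withdraw.

Emit:
arm_command --steps '[[[0,0.4,0.9,0,0,0,150],[-0.1,0.8,1.8,0,0,0,150],[-0.1,1.2,2.7,0,0,0,150],[-0.1,1.6,3.5,0,0,0,150],[-0.1,1.6,3.5,0,0,0,150],[-0.1,1.6,3.5,0,0,0,150],[0,0,3,0,0,0,150],[0,0,3,0,0,0,150],[0,0,0,0,0,0,150]]]'

```text
time_s: 29.55
eef_pos: [0.4864, 0.2878, 0.2562]
eef_rot: [[-0.074, 0.996, 0.049], [0.906, 0.088, -0.414], [-0.417, 0.014, -0.909]]
wrist_force: [1.0, -0.1, -0.5]
grip_width: 0.0348
```

```bash
python3 chk.py; python3 - <<'E'
from h import *; import pickle
a0,b0=pickle.load(open("c0.pkl","rb")); b=camera("side"); Q=pts(b0); P=pts(b)
for n,(u,v) in dict(salt=(312,190),garlic=(346,203),cup=(276,200),tumbler=(392,235),spice=(376,182),jam=(376,160),tin=(325,318),lemon=(284,129)).items():
    f=lambda X:np.median(X[v-4:v+5,u-4:u+5].reshape(-1,3),0).round(3)
    print(n,f(Q),f(P))
E
```

```text
29.55 q [34.9, 12.9, 92.3, -21.6, 87.3, 33.4] p [0.4864, 0.2878, 0.2562] w 0.0348 F [1.0, -0.1, -0.5] M [0.24, 0.03, 0.02]
R [[-0.074, 0.996, 0.049], [0.906, 0.088, -0.414], [-0.417, 0.014, -0.909]]
orange 41 [0.4978 0.1896 0.0581] y 0.128 0.256 yaw 94.3
pale 95 [0.4839 0.1921 0.0573] y 0.122 0.256 yaw 94.6
both 136 [0.4881 0.1914 0.0575] y 0.122 0.256 yaw 94.7
blue 69 [0.5609 0.1928 0.0576] yaw 95.2
salt [0.488 0.004 0.083] [0.488 0.004 0.082]
garlic [ 0.598 -0.003  0.033] [ 0.598 -0.002  0.033]
cup [0.367 0.029 0.02 ] [0.366 0.029 0.021]
tumbler [ 0.721 -0.17   0.068] [ 0.721 -0.17   0.068]
spice [0.691 0.023 0.103] [0.692 0.024 0.103]
jam [0.71  0.167 0.082] [0.71  0.163 0.083]
tin [ 0.524 -0.407  0.022] [ 0.524 -0.407  0.023]
lemon [0.369 0.43  0.038] [0.369 0.429 0.038]
```

```bash
python3 -c "from rig import sign_off; print(sign_off())"
```

```text
the job is handed in; nothing more can be done
None
```

The white and terracotta stone now stands on a long narrow edge in the drip tray, beside the blue stone, and the job is handed in at 29.6 s of the 64 s allowed.

**How it was done:** I gripped the stone across its width, stood it on its short end on the worktop and regrasped it across its thickness. I then turned it and lowered it into the tray until I felt contact, unloaded, and released with the jaws only partly open.

**Last checks:**
- **Standing:** its top measures about 0.058 m, the same as the blue stone's. It stayed put after the gripper withdrew.
- **Parallel:** it lies at about 94.5°, against 95.2° measured for the blue stone.
- **Gap:** about 40 mm of air between the two stones.
- **Other things:** the blue stone and seven of the eight bystanders read the same as at the start, within about 1 mm. The jam jar read 4 mm different in y, which I take to be depth noise at that spot, since the arm never came near it.

**What went less smoothly:**
- The first attempt to tilt the stone, with the tool pointing forward, ran up against a wrist limit, so I chose other tool headings.
- At set-down the contact force rose briefly to about 15 N, with 7 N sideways, before I unloaded.
- The final checks were by measurement only, as I had used up my picture views.

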